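# Set a chain tensioner slide onto its catch

### The job

Set the sprung chain-tensioner slide in the jig to its half-way fitting position: with a fingertip tip the raised catch over so that it falls down onto the slide, then push the slide in by the face of its shoe until it is past the catch and let it go, so that it springs back and stays latched against the catch. Touch and push only: do not lift or shift the heavy jig, which stands loose on the bench, and leave the small parts and other things around it where they are. Finish with the hand clear.

Things in the scene. Friction and masses are not known exactly. Their poses are not given: they have to be found in the camera images.
- jig: Heavy metal jig (6 to 7 kg) standing loose on the bench; friction holds it against 29 N or more. Origin: on the bench below the catch pivot. x: direction the slide is pushed in; z up. In mm: base plate x -45..200, y +-65, top z 14; two guide cheeks x -20..115, |y| 17..30, top z 50; two ears x +-13, |y| 18..28, top z 76; spring housing x 115..190, |y| < 30, top z 64; the shoe is at the -x end
- slide (a joint): Travel of the sprung slide along jig +x, m: 0 fully out (start), 0.065 hard end stop. A spring pushes it out: 5 N at 0, 11.5 N at 0.065. Its 30 mm wide bar (top z 42 mm) has an 8 mm tooth, ramped on the +x side. Catch down: the tooth meets the catch nose at 0.009, lifts it easily and is past it at 0.035, where the nose drops behind it; let go, the slide springs back and stops on the nose at 0.035
- shoe (a point): Centre of the flat outer face of the shoe at the slide's -x end; moves with the slide: jig x -100 mm when the slide is at 0, y 0, z 37 mm. The face looks to jig -x, 50 mm wide, 42 mm tall (z 16 to 58); shoe 12 mm thick; free bench in front of it
- catch (a joint): Angle of the hinged steel catch, rad, about a cross axis at jig x 0, z 64 mm: 0 = down, arm level towards jig +x, nose just above the slide bar; positive = raised. Starts parked at about 2.1 (its stop), leaning 30 degrees beyond upright towards the shoe; pushed towards jig +x until below about 1.4 it falls to 0 by its own 90 g. The passing tooth lifts it to about 0.15
- tab (a point): Centre of the back face (upper face when down) of the catch's thumb tab, 66 mm along the arm from the pivot. Tab 22 mm along the arm, 30 mm wide, 6 mm thick; arm below it 16 mm wide, 10 mm thick. Parked: tab at jig x -37, z 119 mm, catch tip at z 130; catch down: tab at jig x 66, z 68
- socket: bystander: steel ring socket, 28 mm dia, 38 mm tall, standing on the bench near the shoe on the jig's +y side; origin at its underside
- valve: bystander: engine valve standing on its 38 mm head, stem up, 92 mm tall, on the bench on the jig's -y side; origin at its underside
- bolt: bystander: bolt standing on its 22 mm head, 45 mm tall, on the +y side of the jig's base plate (jig x 80 to 160, y 48); origin at its underside
- tappet: bystander: steel cylinder, 28 mm dia, 30 mm tall, on the bench near the shoe on the jig's -y side; origin at its underside
- cup: bystander: black cup, 72 mm dia, 65 mm tall; origin at its underside
- spraycan: bystander: white can, 54 mm dia, 170 mm tall; origin at its underside
- wrench: bystander: wrench 190 mm long lying flat; origin at its underside
- jar: bystander: clear jar with black cap, 70 mm dia, 100 mm tall; origin at its underside

How it is judged:
On the way, in this order (a step that is already met when the one before it is completed fails the run):
1. the catch is tipped over and lies down on the slide, which is still out (value of joint catch below 0.08 rad and value of joint slide below 0.02 m), for 0.1 s.
2. the slide is pushed in past the catch (value of joint slide above 0.0365 m), for 0.02 s.
At the end, for the whole second after the job is handed in: The catch is down (below 0.08 rad) and the slide, released, rests against it at mid stroke (0.0315 to 0.0385 m); the jig stands flat within 20 mm of where it stood; the other things are undisturbed (value of joint slide between 0.0315 and 0.0385 m and value of joint catch below 0.08 rad and velocity of joint slide between -0.01 and 0.01 m/s and distance of jig from where it was at the start of the episode below 0.02 m and angle between jig's own z axis and vertical below 0.05 rad); the robot touches nothing.
It fails at once if the jig is lifted, tipped or shifted by more than 20 mm (distance of jig from where it was at the start of the episode above 0.02 m or angle between jig's own z axis and vertical above 0.08 rad).
It fails at once if a bystander is lifted, knocked over or shifted by more than 25 mm (distance of any of socket, valve, bolt, tappet, cup, spraycan, wrench, jar from where it was at the start of the episode above 0.025 m or angle between any of socket, valve, bolt, tappet, cup, spraycan, wrench, jar's own z axis and vertical above 0.5 rad).
It also fails if it takes over 40 s, if anything falls off the work surface, if the arm or the gripper's body presses on something with over 40 N, if the wrist force passes 120 N, or if a joint passes its speed limit or range.

### The arm

A 7-joint arm with a two-finger parallel gripper is mounted at the origin on the work surface. World frame = base frame: x ahead of the robot, y to its left, z up, the work surface at z = 0. Lengths are in m, angles in rad, forces in N, time in s.
With the tool pointing down it reaches from about 0.4 to 0.85 m from the base axis. Payload 6.9 kg.
Tool frame: the origin (TCP) lies on the front face of the gripper's body, between the roots of the fingers; the fingertips stand 73 mm ahead of it and the grasp point (between the pads) lies 54 mm ahead of it (tcp_to_grasp is the x of the grasp point in the tool frame, in m); x points along the fingers, y is the direction in which the jaws open and shut, and the axes are right-handed (so a half turn about x gives the same grasp; the last joint's range is limited). The gripper opens to 85 mm and grips with 20 to 120 N. Pads are 22 mm wide; open, the fingers measure 114 mm over their backs; the gripper's body (76 mm by 85 mm) begins 54 mm behind the grasp point. The pads swing forward as they close: fully open they stand 13 mm farther back than shut.
Start: joints at [1.321, 0.507, -0.238, 1.5, 0.126, 1.149, -0.155], TCP at [0.218, -0.586, 0.304] pointing down, gripper open.
Joint ranges: [-3.08, 3.08], [-0.24, 2.05], [-1.43, 1.35], [0, 2.5], [-1.52, 4.66], [0.17, 1.96], [-2.89, 2.89]. Speed limits (rad/s): [2.39, 2.39, 3.14, 3.14, 3.14, 3.14, 3.14].

### API

Orientations are given as a rotation vector (axis times angle).
In Python, from bench import * gives the robot as it stands.
- The arm moves only by the shell command python3 -m creep 'ROWS' [FORCE]. ROWS is JSON, a list that holds one entry, the list of rows, each a list of 5 numbers: the finger opening in cm, from 0 to 8.54, then the shift along the tool's x, y, z in cm, then the turn about the tool's x in rad. A call has exactly 10 rows; each row shifts and turns the pose as measured when the row begins, along the tool's axes as they then stand; what a row does not reach is not made up. A row lasts 1/8 s, in which the tool goes at most 62.5 mm and 10.7 degrees, less where a joint would pass 70% of its speed; a pose out of reach is approached as far as the arm can. A call with a gripper value outside its range is refused whole. The fingers move at their own pace and stop on an object; FORCE is the grip in N (left out, the last holds). Time passes only in rows, so rows that do not move let the fingers close, or fill a call up. It gives the time, the measured TCP pose, the force and the opening at its end, in the units of the state.
- get_state(): the state, without advancing time (a new reading comes with each control period).
- capture(name): name is "scene" or "top" or "wrist"; returns the picture (420x560x3 uint8, red, green, blue); there is no depth.
- get_calibration(name): a dict with "fx", "fy", "cx", "cy" (pixels), "dist" ([k1, k2, p1, p2, k3] as OpenCV has them; the pictures are not rectified), "rvec" (rotation vector, rad) and "tvec" (3), from world to camera coordinates, as OpenCV has them; the wrist camera has in their place "hand_eye" (4x4, takes a point from camera to tool coordinates, whose origin is the TCP and whose axes are the tool frame's). Camera axes: x right, y down, z forward; pixel columns grow to the right and rows downward; lengths in m; the calibration is good to about 2 mm. A picture is of the moment at which its call begins: read the wrist's pose just before it. get_calibration takes no time and is no camera call.
- sign_off(): hands the job in, once; it reports no verdict.
The state is a dict: "time": time; "joint_positions": joint angles; "qd": joint speeds; "tau": joint torques, N m; "position": TCP position; "orientation": TCP orientation; "wrist_force": force on the tool from outside, world axes, zero at the start; "torque": the same for the moment, N m; "grip_width": finger opening in m.
Only numpy, scipy, OpenCV 4.12 (cv2) and the standard library are available. Lean on these libraries where they do the work, as an engineer would, in place of code of your own. Each camera call takes 0.05 s, during which the arm holds its last target. There are 200 camera calls.

## Working session

There is one attempt and no reset: what is moved stays moved. The work goes in short steps, Python scripts to look and compute and a shell command to move; the robot and the scene stay as the last step left them, time stands still between calls to the robot, and variables do not carry over. Pictures are saved under pics/ and viewed, about 8 in all and at most 12, crops included, and the job is handed in when it is done.

```bash
mkdir -p pics; python3 - <<'E'
from bench import *
import cv2
for n in ("scene","top"):
    cv2.imwrite(f"pics/{n}0.png",cv2.cvtColor(capture(n),cv2.COLOR_RGB2BGR))
    print(n,get_calibration(n))
print(get_calibration("wrist")); print(get_state())
E
```

```text
scene {'fx': 506.56893742222354, 'fy': 506.56893742222354, 'cx': 273.1359520759632, 'cy': 207.65244544019805, 'dist': array([-0.06920648,  0.        ,  0.        ,  0.        ,  0.        ]), 'rvec': array([ 2.28959801,  1.09890932, -0.35501196]), 'tvec': array([-0.37093625, -0.32517581,  1.54107977])}
top {'fx': 468.00842777507745, 'fy': 468.00842777507745, 'cx': 271.8563826943262, 'cy': 207.28496452613888, 'dist': array([0.00033155, 0.        , 0.        , 0.        , 0.        ]), 'rvec': array([ 2.15525879, -2.11515568,  0.19771157]), 'tvec': array([-0.02693187,  0.58811212,  1.14592843])}
{'fx': 356.9366127119436, 'fy': 356.9366127119436, 'cx': 275.59628794916114, 'cy': 216.8160676161102, 'dist': array([-0.03727147,  0.        ,  0.        ,  0.        ,  0.        ]), 'hand_eye': array([[ 6.24031137e-04, -3.26265251e-01,  9.45278053e-01,
        -6.91869367e-02],
       [ 9.99997840e-01,  2.07751403e-03,  5.69047865e-05,
        -5.58036060e-04],
       [-1.98239447e-03,  9.45275976e-01,  3.26265843e-01,
        -8.48549406e-02],
       [ 0.00000000e+00,  0.00000000e+00,  0.00000000e+00,
         1.00000000e+00]])}
{'time': 0.1, 'joint_positions': array([ 1.32049139,  0.50827852, -0.2374782 ,  1.50104915,  0.12572954,
        1.14890543, -0.1547572 ]), 'qd': array([ 1.15694096e-03, -1.77883346e-03, -1.68870550e-03, -3.77238627e-03,
        7.16262553e-04, -3.85360199e-04, -8.58511490e-06]), 'tau': array([-4.60859388e-03, -6.21833897e+01, -2.19388448e+00, -2.50204664e+01,
        1.27428869e-02,  7.87650759e-03, -2.77511185e-05]), 'position': array([ 0.21749714, -0.58557281,  0.30309368]), 'orientation': array([ 2.02794953,  0.36638272, -2.02871635]), 'wrist_force': array([ 0.19155533, -0.05534793, -0.29133719]), 'torque': array([-0.0272683 , -0.00514005, -0.04999743]), 'grip_width': 0.08526373577699634}
```

View pics/scene0.png

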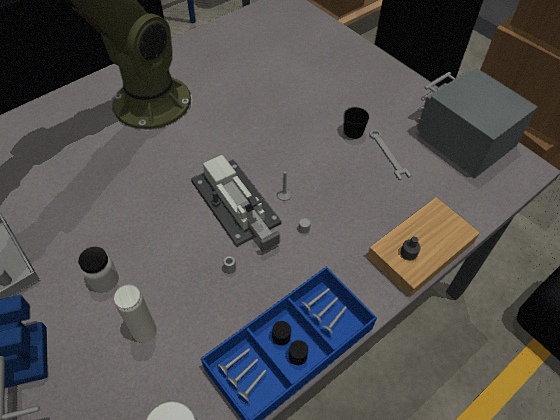

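View pics/top0.png

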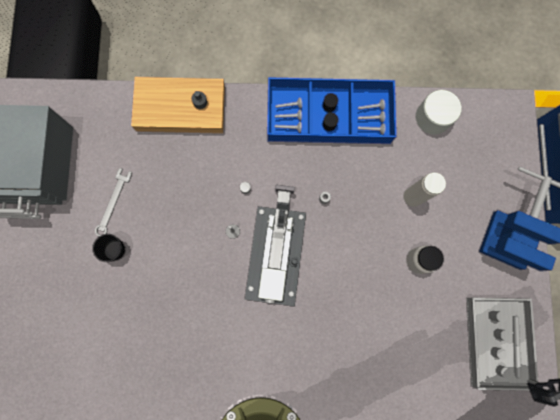

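Scene: the jig is in front of the robot with the shoe on the far side (top view ~(285,188)) and the spring housing nearest the base (~(272,285)). Socket is at (325,197), tappet (245,188), valve (233,230). Next I'll enlarge the jig.

```bash
python3 - <<'E'
import cv2
a=cv2.imread("pics/top0.png")[170:320,220:340]
b=cv2.imread("pics/scene0.png")[140:280,180:320]
a=cv2.resize(a,None,fx=4,fy=4,interpolation=cv2.INTER_CUBIC)[:600]
cv2.imwrite("pics/c0.png",a)
E
```

```text
(no output)
```

View pics/c0.png

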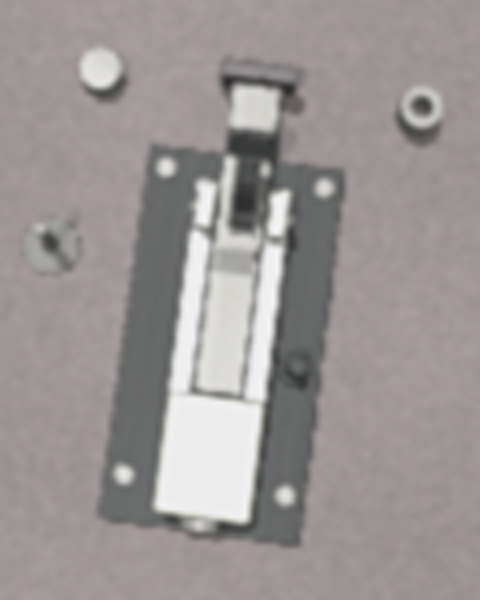

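```bash
cat > h.py <<'E'
import numpy as np,cv2
from bench import *
from scipy.optimize import least_squares
from scipy.spatial.transform import Rotation as R
T=get_calibration("top")
K=lambda c:np.array([[c["fx"],0,c["cx"]],[0,c["fy"],c["cy"]],[0,0,1]])
def proj(c,P): return cv2.projectPoints(np.array(P,float),c["rvec"],c["tvec"],K(c),c["dist"])[0][:,0]
def ray(c,uv,z):
    n=np.append(cv2.undistortPoints(np.array([[uv]],float),K(c),c["dist"])[0,0],1)
    Rm=cv2.Rodrigues(c["rvec"])[0]; d=Rm.T@n; o=-Rm.T@c["tvec"]
    return o+d*(z-o[2])/d[2]
def jw(p,P):
    c,s=np.cos(p[2]),np.sin(p[2]); P=np.atleast_2d(P)
    return np.c_[p[0]+c*P[:,0]-s*P[:,1],p[1]+s*P[:,0]+c*P[:,1],P[:,2]]
E
python3 - <<'E'
from h import *
J=np.array([[-45,-65,14],[-45,65,14],[200,65,14],[200,-65,14],[115,-30,64],[115,30,64],[190,30,64],[190,-30,64]])/1e3
c=np.array([(152,145),(345,172),(300,545),(100,520),(168,392),(265,403),(250,522),(155,512)],float)
full=lambda c:(np.array(c,float)+.5)/4-.5+[220,170]
U=full(c)
r=least_squares(lambda p:(proj(T,jw(p,J))-U).ravel(),[0.6,0,3.1]); p=r.x
print(p,np.abs(r.fun).max()); np.save("jig.npy",p)
for n,q in dict(shoe=[-.1,0,.037],tabp=[-.037,0,.119],tabdown=[.066,0,.068]).items(): print(n,jw(p,q),(proj(T,jw(p,q))-[220,170]+.5)*4-.5)
for n,q,z in [("socket",(420,107),.038),("tappet",(100,68),.03),("valvehead",(52,250),.005)]:
    w=ray(T,full(q),z); c,s=np.cos(p[2]),np.sin(p[2]); d=w[:2]-p[:2]; print(n,w,"jig",c*d[0]+s*d[1],-s*d[0]+c*d[1])
s=get_state(); print(R.from_rotvec(s["orientation"]).as_matrix())
E
```

```text
[ 0.54645462 -0.03693938  3.02938191] 0.8104749655894352
shoe [[ 0.64582572 -0.04813692  0.037     ]] [[259.61824951  68.95801417]]
tabp [[ 0.58322193 -0.04108247  0.119     ]] [[251.88167169 140.7249112 ]]
tabdown [[ 0.4808697 -0.029549   0.068    ]] [[228.18746715 317.15020255]]
socket [ 0.62241942 -0.15277435  0.038     ] jig -0.08845771866425918 0.10660029317381325
tappet [0.64588158 0.05632334 0.03      ] jig -0.08835852561875471 -0.10380956745557783
valvehead [0.52826192 0.08575358 0.005     ] jig 0.03181688534327692 -0.11988420573192163
[[-6.51088102e-04  3.48365012e-01 -9.37358733e-01]
 [ 1.51842759e-03 -9.37357507e-01 -3.48365611e-01]
 [-9.99998635e-01 -1.65012806e-03  8.13352760e-05]]
```

```bash
python3 -m creep '[[[0,0,0,0,0.156],[0,0,0,0,0.156],[0,0,0,0,0.156],[0,0,0,0,0],[0,0,-3,3,0],[0,0,-5,4,0],[0,0,-5,0,0],[0,0,-5,0,0],[0,0,-5,0,0],[0,0,0,0,0]]]'
cat > w.py <<'E'
from h import *
import sys
p=np.load("jig.npy"); s=get_state(); c,sn=np.cos(p[2]),np.sin(p[2])
M=R.from_rotvec(s["orientation"]).as_matrix(); d=s["position"]-[p[0],p[1],0]
J=np.array([[c,sn,0],[-sn,c,0],[0,0,1]])
print("t",s["time"],"jig TCP mm",(J@d*1e3).round(1),"tip z",round(s["position"][2]*1e3-73,1),"grip",s["grip_width"],"F jig",(J@s["wrist_force"]).round(1))
print("tool axes in jig (cols)",(J@M).round(3).tolist())
if len(sys.argv)>1:
    t=np.array(eval(sys.argv[1]))/1e3; print("tool shift cm",((J@M).T@(t-J@d)*100).round(1))
E
python3 w.py "[-88,0,260]"
```

```text
time: 1.35
position: [0.172, -0.3405, 0.3002]
orientation: [-2.162, 0.101, 2.172]
wrist_force: [-0.4, -0.4, 0.5]
grip_width: 0.0
t 1.35 jig TCP mm [338.1 343.6 300.2] tip z 227.2 grip 4.502307083513515e-05 F jig [0.4 0.4 0.5]
tool axes in jig (cols) [[0.005, -0.012, 1.0], [-0.006, 1.0, 0.012], [-1.0, -0.006, 0.005]]
tool shift cm [  4.  -33.8 -43.1]
```

```bash
python3 -m creep '[[[0,0,-2.5,-5,0],[0,0,-3.4,-5,0],[0,0,-3.4,-5,0],[0,0,-3.4,-5,0],[0,0,-3.4,-5,0],[0,0,-3.4,-5,0],[0,0,-3.4,-5,0],[0,0,-3.4,-5,0],[0,0,-3,-3,0],[0,0,0,0,0]]]'
python3 w.py "[-88,0,260]"
```

```text
time: 2.6
position: [0.6455, -0.0898, 0.2973]
orientation: [-2.179, 0.086, 2.18]
wrist_force: [-0.8, -0.7, -1.2]
grip_width: 0.0002
t 2.6 jig TCP mm [-104.3   41.4  297.3] tip z 224.3 grip 0.0002175062141102294 F jig [ 0.7  0.8 -1.2]
tool axes in jig (cols) [[0.0, -0.031, 1.0], [-0.002, 1.0, 0.031], [-1.0, -0.002, 0.0]]
tool shift cm [ 3.7 -4.2  1.5]
```

```bash
python3 -m creep '[[[0,0,0,0,0.03],[0,0,-2.2,0,0],[0,0,-2.0,0,0],[0,2.0,0,0,0],[0,2,0,0,0],[0,2,0,0,0],[0,1.3,0,0,0],[0,0,0,0,0],[0,0,0,0,0],[0,0,0,0,0]]]'
python3 w.py "[-88,0,183]"
python3 - <<'E'
from h import *
w=cv2.cvtColor(capture("wrist"),cv2.COLOR_RGB2BGR)
s=cv2.cvtColor(capture("scene"),cv2.COLOR_RGB2BGR)
s=cv2.resize(s[100:290,160:340],None,fx=2.9,fy=2.9,interpolation=cv2.INTER_CUBIC)
cv2.imwrite("pics/s1.png",s); cv2.imwrite("pics/w1.png",w)
E
```

```text
time: 3.85
position: [0.6495, -0.0423, 0.2263]
orientation: [-2.17, 0.115, 2.16]
wrist_force: [0.1, -0.8, 0.7]
grip_width: 0.0
t 3.85 jig TCP mm [-103.    -6.2  226.3] tip z 153.3 grip 4.492875901093644e-05 F jig [-0.2  0.8  0.7]
tool axes in jig (cols) [[-0.005, -0.004, 1.0], [-0.002, 1.0, 0.004], [-1.0, -0.002, -0.005]]
tool shift cm [4.3 0.6 1.5]
```

View pics/w1.png

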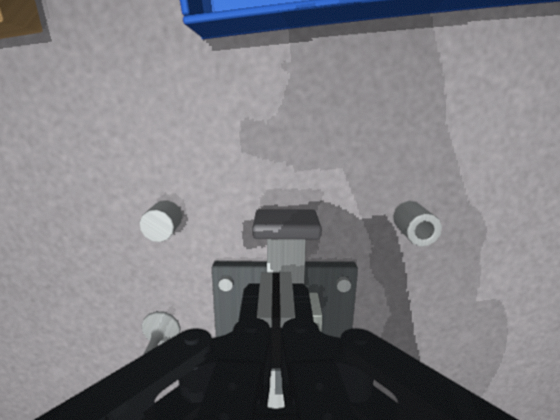

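View pics/s1.png

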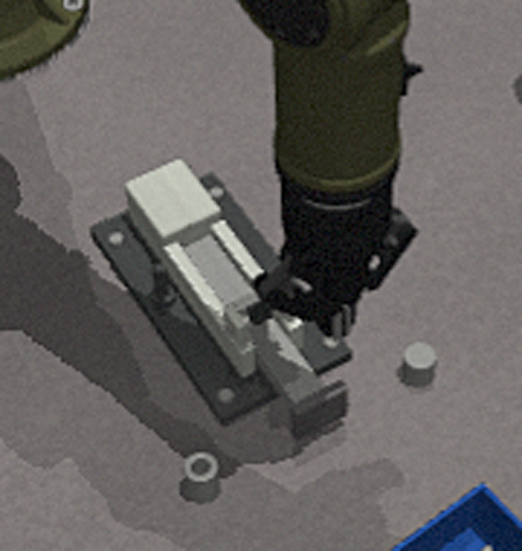

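The wrist view shows the shoe centred at about (286,225), consistent with my jig estimate, since the tool is 6 mm off in y. Nothing lies under the fingers, so I'll descend and then tip the catch.

```bash
python3 -m creep '[[[0,1.5,0.6,0,0],[0,1.5,0,0,0],[0,1.4,0,0,0],[0,0,0,1.5,0],[0,0,0,1.5,0],[0,0,0,1,0],[0,0,0,1,0],[0,0,0,1,0],[0,0,0,1,0],[0,0,0,0,0]]]'
python3 w.py "[5,0,183]"
```

```text
time: 5.2
position: [0.5756, -0.0412, 0.1745]
orientation: [-2.165, 0.116, 2.163]
wrist_force: [0.2, 0.5, -0.3]
grip_width: -0.0001
t 5.2 jig TCP mm [-29.5   1.  174.5] tip z 101.5 grip -8.111091718456837e-05 F jig [-0.2 -0.5 -0.3]
tool axes in jig (cols) [[-0.001, -0.003, 1.0], [-0.002, 1.0, 0.003], [-1.0, -0.002, -0.001]]
tool shift cm [-0.8 -0.1  3.4]
```

```bash
python3 -m creep '[[[0,-0.3,0,1,0],[0,0,0,1,0],[0,0,0,1,0],[0,0,0,1,0],[0,0,0,0,0],[0,0,0,-3,0],[0,0,0,-4,0],[0,0,0,-4,0],[0,0,0,-4,0],[0,0,0,0,0]]]'
python3 w.py "[-135,0,183]"
python3 - <<'E'
from h import *
w=cv2.cvtColor(capture("wrist"),cv2.COLOR_RGB2BGR)
t=cv2.cvtColor(capture("top"),cv2.COLOR_RGB2BGR)
s=cv2.cvtColor(capture("scene"),cv2.COLOR_RGB2BGR)
s=cv2.resize(s[130:270,170:310],(560,560),interpolation=cv2.INTER_CUBIC)
cv2.imwrite("pics/s2.png",s)
E
```

```text
time: 6.45
position: [0.6869, -0.0537, 0.1779]
orientation: [-2.167, 0.117, 2.162]
wrist_force: [-0.8, -0.2, -0.6]
grip_width: 0.0001
t 6.45 jig TCP mm [-141.4    1.   177.9] tip z 104.9 grip 5.42909766989845e-05 F jig [ 0.8  0.3 -0.6]
tool axes in jig (cols) [[-0.002, -0.003, 1.0], [-0.002, 1.0, 0.003], [-1.0, -0.002, -0.002]]
tool shift cm [-0.5 -0.1  0.6]
```

View pics/s2.png

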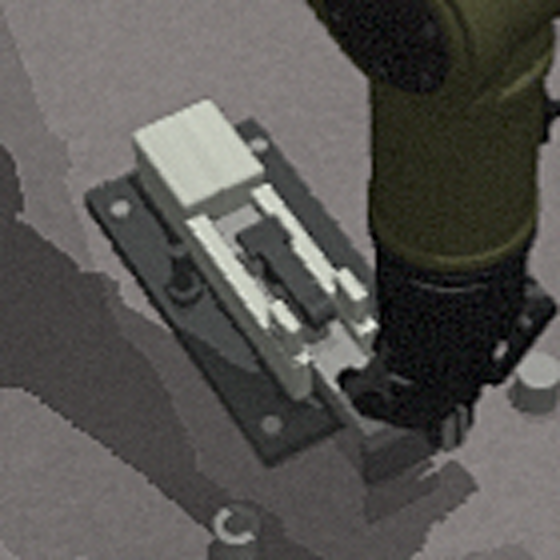

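The catch (dark T-shape at (285,265)) is now lying down on the slide, and the slide is still out. Next: descend in front of the shoe.

```bash
python3 -m creep '[[[0,2,0,0,0],[0,2,0,0,0],[0,2,0,0,0],[0,1.3,0,0,0],[0,0.4,0,0,0],[0,0,0,0,0],[0,0,0,1,0],[0,0,0,0.5,0],[0,0,0,0,0],[0,0,0,0,0]]]'
python3 w.py "[-111,0,99]"
```

```text
time: 7.85
position: [0.6645, -0.0509, 0.1043]
orientation: [-2.169, 0.116, 2.163]
wrist_force: [0.2, 0.5, 0.7]
grip_width: -0.0001
t 7.85 jig TCP mm [-118.9    0.7  104.3] tip z 31.3 grip -0.00014531350018363718 F jig [-0.2 -0.6  0.7]
tool axes in jig (cols) [[-0.003, -0.005, 1.0], [-0.001, 1.0, 0.005], [-1.0, -0.001, -0.003]]
tool shift cm [ 0.5 -0.1  0.8]
```

```bash
python3 -m creep '[[[0,0,0,0.6,0],[0,0,0,0.6,0],[0,0,0,0.6,0],[0,0,0,0.6,0],[0,0,0,0.6,0],[0,0,0,0.6,0],[0,0,0,0.6,0],[0,0,0,0,0],[0,0,0,0,0],[0,0,0,0,0]]]'
python3 w.py "[-66,0,104]"
```

```text
time: 9.1
position: [0.6354, -0.0479, 0.1055]
orientation: [-2.206, 0.114, 2.12]
wrist_force: [6.6, -0.4, -4.7]
grip_width: 0.0
t 9.1 jig TCP mm [-89.6   0.9 105.5] tip z 32.5 grip 7.882112137941396e-06 F jig [-6.7 -0.3 -4.7]
tool axes in jig (cols) [[-0.039, -0.003, 0.999], [-0.006, 1.0, 0.003], [-0.999, -0.006, -0.039]]
tool shift cm [ 0.1 -0.1  2.4]
```

```bash
python3 -m creep '[[[0,0,0,0.6,0],[0,0,0,0.6,0],[0,0,0,0.6,0],[0,0,0,0.6,0],[0,0,0,0.6,0],[0,0,0,0.6,0],[0,0,0,0.5,0],[0,0,0,0.3,0],[0,0,0,0.2,0],[0,0,0,0.2,0]]]'
python3 w.py "[-66,0,104]"
```

```text
time: 10.35
position: [0.6099, -0.0454, 0.1075]
orientation: [-2.261, 0.112, 2.052]
wrist_force: [8.1, -1.2, -5.6]
grip_width: -0.0002
t 10.35 jig TCP mm [-64.    1.3 107.5] tip z 34.5 grip -0.00024247353331799406 F jig [-8.2  0.3 -5.6]
tool axes in jig (cols) [[-0.096, 0.0, 0.995], [-0.015, 1.0, -0.001], [-0.995, -0.015, -0.096]]
tool shift cm [ 0.4 -0.1 -0.2]
```

```bash
python3 -m creep '[[[0,0,0,0.6,0],[0,0,0,0.6,0],[0,0,0,0.5,0],[0,0,0,0.4,0],[0,0,0,0.2,0],[0,0,0,0.2,0],[0,0,0,0.2,0],[0,0,0,0.2,0],[0,0,0,0.2,0],[0,0,0,0.2,0]]]'
python3 w.py
python3 - <<'E'
from h import *
s=cv2.cvtColor(capture("scene"),cv2.COLOR_RGB2BGR)
s=cv2.resize(s[130:270,170:310],(560,560),interpolation=cv2.INTER_CUBIC)
cv2.imwrite("pics/s3.png",s)
E
```

```text
time: 11.6
position: [0.604, -0.0448, 0.1118]
orientation: [-2.322, 0.109, 1.972]
wrist_force: [9.9, -2.3, -4.4]
grip_width: 0.0
t 11.6 jig TCP mm [-58.1   1.4 111.8] tip z 38.8 grip 2.1602231406866404e-05 F jig [-10.1   1.2  -4.4]
tool axes in jig (cols) [[-0.161, 0.003, 0.987], [-0.024, 1.0, -0.007], [-0.987, -0.025, -0.161]]
```

View pics/s3.png

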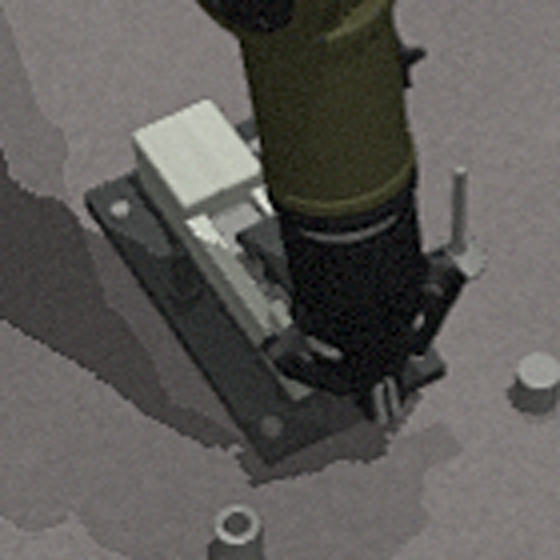

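```bash
python3 -m creep '[[[0,0,0,0.6,0],[0,0,0,0.6,0],[0,0,0,0.6,0],[0,0,0,-0.5,0],[0,0,0,-1,0],[0,0,0,-1,0],[0,0,0,-2,0],[0,0,0,-3,0],[0,0,0,-3,0],[0,0,0,-3,0]]]'
python3 w.py
python3 - <<'E'
from h import *
t=cv2.cvtColor(capture("top"),cv2.COLOR_RGB2BGR)
s=cv2.cvtColor(capture("scene"),cv2.COLOR_RGB2BGR)
s=cv2.resize(s[130:270,170:310],(560,560),interpolation=cv2.INTER_CUBIC)
cv2.imwrite("pics/s4.png",s)
E
```

```text
time: 12.9
position: [0.7294, -0.0603, 0.1384]
orientation: [-2.341, 0.107, 1.944]
wrist_force: [0.1, -0.1, 0.2]
grip_width: -0.0001
t 12.9 jig TCP mm [-184.4    2.7  138.4] tip z 65.4 grip -0.0001441384213443961 F jig [-0.2  0.1  0.2]
tool axes in jig (cols) [[-0.182, 0.004, 0.983], [-0.028, 1.0, -0.009], [-0.983, -0.029, -0.182]]
```

View pics/s4.png

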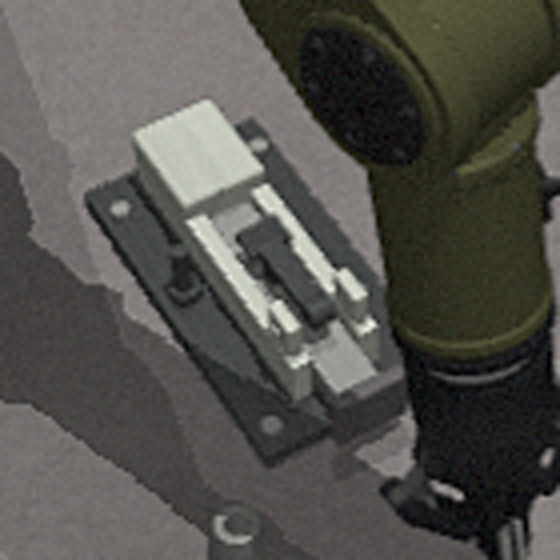

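The catch is still down and the shoe now stays in, with its face near (380,400). I'll raise the hand clear and check the stroke numerically.

```bash
python3 -m creep '[[[0,-2,0,-1,0],[0,-3,0,-1,0],[0,-3,0,0,0],[0,-3,0,0,0],[0,-3,0,0,0],[0,-2,0,0,0],[0,0,0,0,0],[0,0,0,0,0],[0,0,0,0,0],[0,0,0,0,0]]]'
python3 w.py
python3 - <<'E'
from h import *
p=np.load("jig.npy"); S=get_calibration("scene")
im=cv2.cvtColor(capture("scene"),cv2.COLOR_RGB2BGR)
o=[200,160]; k=7
a=cv2.resize(im[o[1]:o[1]+80,o[0]:o[0]+80],None,fx=k,fy=k,interpolation=cv2.INTER_CUBIC)
for sl,col in((0.035,(0,0,255)),(0.045,(0,255,0))):
    for q in([-.1+sl,-.025,.058],[-.1+sl,.025,.058],[-.1+sl,.025,.016],[-.1+sl,-.025,.016]):
        u=(proj(S,jw(p,[q]))[0]-o+.5)*k-.5
        cv2.circle(a,tuple(int(v) for v in u.round()),3,col,-1)
for q in([-.045,.065,.014],[.2,.065,.014],[.115,-.03,.064],[-.045,-.065,.014]):
    u=(proj(S,jw(p,[q]))[0]-o+.5)*k-.5; cv2.circle(a,tuple(int(v) for v in u.round()),3,(255,0,255),-1)
cv2.imwrite("pics/s5.png",a)
E
```

```text
time: 14.25
position: [0.7127, -0.0629, 0.2956]
orientation: [-2.325, 0.106, 1.965]
wrist_force: [-0.2, -0.5, -0.5]
grip_width: 0.0001
t 14.25 jig TCP mm [-168.1    7.2  295.6] tip z 222.6 grip 6.1030236507781116e-05 F jig [ 0.1  0.5 -0.5]
tool axes in jig (cols) [[-0.165, 0.003, 0.986], [-0.027, 1.0, -0.007], [-0.986, -0.028, -0.165]]
```

View pics/s5.png

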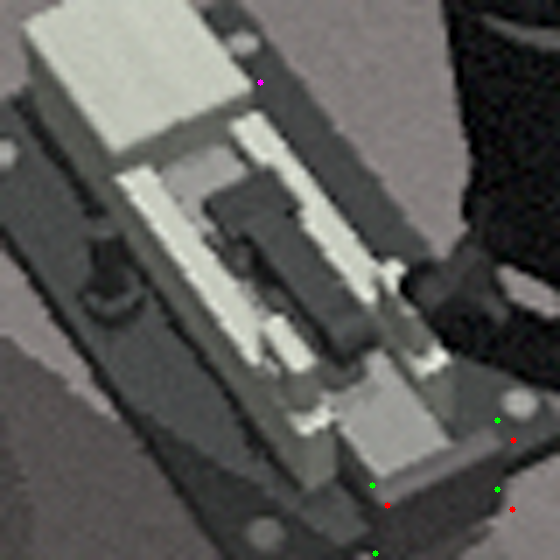

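The shoe's outer top edge runs from about (385,505) to (510,440). That lies on the red markers predicted for a slide travel of 0.035 m. The catch is down and the hand is clear.

```bash
python3 -c "
from bench import *
print(sign_off())"
```

```text
the job is handed in; nothing more can be done
None
```

The slide is latched at its half-way position against the catch, and I handed the job in at about 14 s of the 40 s allowed. I tipped the catch over with the closed fingertips. I then pushed the shoe in to roughly 0.045 m by the arm's pose, with about 10 N measured in the last reading during the push, and let it spring back.

**Last checks:**
- **Slide and catch:** in the scene picture, the shoe's outer edge matches the position predicted for 0.035 m of travel, and the catch is down.
- **Jig:** it looks unmoved. Its housing corner came out about 10 pixels from the prediction in the 7× enlarged picture (1–2 camera pixels), which is within my fitting error.
- **Bystanders:** the bolt, socket, valve and tappet were standing in place in the pictures where they were visible. I did not recheck the cup, spray can, wrench or jar, and the arm passed well above them or nowhere near them.
- **Hand:** it is clear of everything, with the fingertips at 0.22 m and no contact force.

**What went off plan:** the tool tilted by about 10° during the push, because each row starts from the measured pose, but the push still worked.

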